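# Shut the flip-cap tins, heft them and hold up the fullest

## Robot

A 6-joint arm with a two-finger parallel gripper is mounted at the origin on a cart in front of the work surface, level with it; the furniture and walls round the work are solid. World frame = base frame: x ahead of the robot, y to its left, z up, the work surface at z = 0. Lengths are in mm, angles in rad, forces in N, time in s.
With the tool pointing down it reaches from about 275 to 1000 mm from the base axis. Payload 8.4 kg.
Tool frame: the origin (TCP) lies midway between the tips of the shut fingers; the grasp point (between the pads) lies 19 mm behind it (r.grip_point_offset is the distance from the TCP to the grasp point, in mm); z points along the fingers, y is the line along which they close (so a half turn about z gives the same grasp; the last joint's range is limited). The gripper opens to 85 mm and grips with 20 to 120 N. Pads are 22 mm wide; open, the fingers measure 114 mm over their backs; the gripper's body (76 mm by 85 mm) begins 54 mm behind the grasp point. The pads swing forward as they close: fully open they stand 13 mm farther back than shut.
Start: joints at [1.102, 0.353, 1.633, -0, 1.155, -0.002], TCP at [281.268, 558.136, 231.281] pointing down, gripper open.
Joint ranges: [-2.63, 2.63], [-0.92, 2.1], [0.06, 2.66], [-1.3, 4.44], [0, 2.69], [-3.02, 3.02]. Speed limits (rad/s): [2.22, 2.22, 2.79, 3.14, 3.14, 3.14].

## Interface

Orientations are given as [roll, pitch, yaw] about the fixed x, y, z axes, in that order (R = Rz(yaw) Ry(pitch) Rx(roll)).
In Python, from rig import r gives the robot as it stands. The module is installed in compiled form; this text tells all that it offers.
- The arm moves only by the shell command python3 -m creep 'ROWS' [FORCE]. ROWS is text: rows parted by semicolons, each of 7 numbers parted by spaces: the turn, a rotation vector about the tool's x, y, z in degrees, then the shift along the tool's x, y, z in m, then the closure in counts, from 0 (fully open) to 255 (shut). A call has 1 to 8 rows; each row is the pose to reach, as a shift and turn from the pose commanded when the call began, along the tool's axes at that moment; what a row does not reach only later rows make up. A row lasts 1/8 s, in which the tool goes at most 62.5 mm and 10.7 degrees, less where a joint would pass 70% of its speed; a pose out of reach is approached as far as the arm can. A call with a gripper value outside its range is refused whole. The fingers move at their own pace and stop on an object; FORCE is the grip in N (left out, the last holds). Time passes only in rows, so rows that repeat a pose let the fingers close. It gives the time, the measured TCP pose, the force, the opening and the grip force at its end, in the units of the state.
- r.sense(): the state, without advancing time (a new reading comes with each control period).
- r.grab_frame(name): name is "scene" or "top" or "wrist"; returns a dict with "img" (400x640x3 uint8, red, green, blue), "range_z" (400x640 float32, mm along the optical axis (not along the pixel's ray), 0 where there is no reading), "K" (3x3 intrinsics, pixels), "D" ([k1, k2, p1, p2, k3] as OpenCV has them; the pictures are not rectified), "world_from_camera" (4x4, takes a point from camera to world coordinates). Camera axes: x right, y up, looking along -z (the intrinsics and any distortion apply to the point x, -y, -z); pixel columns grow to the right and rows downward; lengths in mm; the calibration is good to about 2 mm. A picture is of the moment at which its call begins.
- r.sign_off(): hands the job in; it is judged then, once.
The state is a dict: "clock": time; "qpos": joint angles; "qvel": joint speeds; "joint_efforts": joint torques, N m; "eef_pos": TCP position; "tcp_rot": TCP orientation; "contact_force": force on the tool from outside, world axes, zero at the start; "wrist_torque": the same for the moment, N m; "opening": opening from 0.0 (shut) to 1.0 (fully open); "grasp_force": force on a finger pad.
Only numpy, scipy, OpenCV 4.12 (cv2) and the standard library are available. Lean on these libraries where they do the work, as an engineer would, in place of code of your own. Each camera call takes 0.05 s, during which the arm holds its last target. There are 200 camera calls.

## Task

Three look-alike flip-cap tins stand in the wooden holder with their caps left open, and I want to know which is the fullest: press all three caps shut before you lift any, so that nothing spills. Then work from the robot's left to its right: lift each tin a hand's breadth out of the holder to feel its weight, keep it upright, and stand it back in its pocket before lifting the next. Finish while still gripping the heaviest tin and holding it up upright and still, with its underside clearly more than 10 cm above the worktop, its cap shut and the two lighter tins standing in the holder; leave the things round about alone.

Things in the scene. Friction and masses are not known exactly. Their poses are not given: they have to be found in the camera images.
- holder: oak block fixed to the worktop, 94 (its x) x 276 (its y) x 34 mm high, with a row of three round pockets along its y axis, 88 mm apart, 66 mm wide and 24 mm deep with a small chamfer; origin at the centre of its underside on the worktop; its +y end is the left one seen from the robot
- holder_hole0 (a point): centre of the mouth of the left pocket, at the top face of the holder, 34 mm above the worktop; the pocket's floor is 10 mm above the worktop
- holder_hole1 (a point): centre of the mouth of the middle pocket, at the top face of the holder, 34 mm above the worktop; the pocket's floor is 10 mm above the worktop
- holder_hole2 (a point): centre of the mouth of the right pocket, at the top face of the holder, 34 mm above the worktop; the pocket's floor is 10 mm above the worktop
- tin_left: the left one, seen from the robot at the start, of three look-alike loose tins: round steel body 60 mm across, 96 mm tall, black shoulder to 106 mm, white flip cap, top 113.5 mm up when shut. Origin: centre of the underside, z up, -x is the cap's tab side. Unseen contents: 0.15 to 0.55 kg in all; the heaviest is at least 0.1 kg above the next. 3 mm play in its pocket
- tin_middle: the middle one, seen from the robot at the start, of three look-alike loose tins: round steel body 60 mm across, 96 mm tall, black shoulder to 106 mm, white flip cap, top 113.5 mm up when shut. Origin: centre of the underside, z up, -x is the cap's tab side. Unseen contents: 0.15 to 0.55 kg in all; the heaviest is at least 0.1 kg above the next. 3 mm play in its pocket
- tin_right: the right one, seen from the robot at the start, of three look-alike loose tins: round steel body 60 mm across, 96 mm tall, black shoulder to 106 mm, white flip cap, top 113.5 mm up when shut. Origin: centre of the underside, z up, -x is the cap's tab side. Unseen contents: 0.15 to 0.55 kg in all; the heaviest is at least 0.1 kg above the next. 3 mm play in its pocket
- cap_left (a joint): angle of the left tin's flip cap: 0 shut flat, at the start open by 0.45 to 0.8 rad. Its pin lies along the tin's y at its +x rim (26.5 mm from the axis, 107.5 mm above the underside). It stays at any angle; under 1 N on it moves it; pushing straight down over the middle of the tin shuts it
- cap_left_tab (a point): end of the thumb tab of the left tin's cap, 53.5 mm from the hinge pin; when shut, 27 mm in front of the tin's axis and 112 mm above its underside, up to 38 mm higher when open
- cap_middle (a joint): angle of the middle tin's flip cap: 0 shut flat, at the start open by 0.45 to 0.8 rad. Its pin lies along the tin's y at its +x rim (26.5 mm from the axis, 107.5 mm above the underside). It stays at any angle; under 1 N on it moves it; pushing straight down over the middle of the tin shuts it
- cap_middle_tab (a point): end of the thumb tab of the middle tin's cap, 53.5 mm from the hinge pin; when shut, 27 mm in front of the tin's axis and 112 mm above its underside, up to 38 mm higher when open
- cap_right (a joint): angle of the right tin's flip cap: 0 shut flat, at the start open by 0.45 to 0.8 rad. Its pin lies along the tin's y at its +x rim (26.5 mm from the axis, 107.5 mm above the underside). It stays at any angle; under 1 N on it moves it; pushing straight down over the middle of the tin shuts it
- cap_right_tab (a point): end of the thumb tab of the right tin's cap, 53.5 mm from the hinge pin; when shut, 27 mm in front of the tin's axis and 112 mm above its underside, up to 38 mm higher when open
- onion: brown onion, 61 mm; loose, origin at the centre of its underside; it only stands by and should be left alone
- tomato_big: red tomato, 68 mm; loose, origin at the centre of its underside; it only stands by and should be left alone
- lime: green lime, 50 mm; loose, origin at the centre of its underside; it only stands by and should be left alone
- pepper_mill: wooden pepper mill, 58 mm across, 170 mm tall; loose, origin at the centre of its underside; it only stands by and should be left alone
- salt_mill: glass mill with a grey top, 44 mm across, 90 mm tall; loose, origin at the centre of its underside; it only stands by and should be left alone
- garlic: garlic bulb, 60 mm; loose, origin at the centre of its underside; it only stands by and should be left alone
- peeler: black-handled peeler, 170 x 25 x 18 mm, lying flat; loose, origin at the centre of its underside; it only stands by and should be left alone

How it is judged:
By the outcome, as a careful person would: the job done as asked, in the order asked, and still so for the second after the job is handed in, while the arm keeps its last pose, push and grip.
It also fails if it takes over 69 s, if anything falls off the work surface, if the arm or the gripper's body presses on something with over 40 N, if the wrist force passes 120 N, or if a joint passes its speed limit or range.

## Working session

There is one attempt and no reset: what is moved stays moved. The work goes in short steps, Python scripts to look and compute and a shell command to move; the robot and the scene stay as the last step left them, time stands still between calls to the robot, and variables do not carry over. Pictures are saved under pics/ and viewed, at most 10 in all, crops included, and the job is handed in when it is done.

```bash
mkdir -p pics; python3 - <<'E'
from rig import r
import cv2,numpy as np,pickle
s=r.sense();print(s)
print(r.grip_point_offset)
F={}
for n in("scene","top"):
    f=r.grab_frame(n);F[n]=f;print(n,f["K"].tolist(),f["D"],f["world_from_camera"].round(3).tolist())
pickle.dump(F,open("f.pkl","wb"))
cv2.imwrite("pics/a.png",F["top"]["img"][:,:,::-1])
cv2.imwrite("pics/b.png",F["scene"]["img"][:,:,::-1])
E
```

```text
{'clock': 0.0, 'qpos': array([ 1.10162225e+00,  3.53671343e-01,  1.63416222e+00, -2.61811697e-05,
        1.15521227e+00, -2.38235460e-03]), 'qvel': array([-3.40764483e-04, -1.77827641e-05, -8.69894228e-04,  2.72011077e-04,
       -8.84571773e-04, -4.46574091e-04]), 'joint_efforts': array([ 1.82539161e-04, -6.05255628e+01, -3.42054427e+01, -7.75833132e-05,
        9.64455830e-03, -4.45273224e-05]), 'eef_pos': array([281.03675105, 557.69194195, 230.53518991]), 'tcp_rot': array([-3.14013942e+00,  2.04752157e-05,  2.67481153e+00]), 'contact_force': array([-0.0456529 , -0.02274595, -0.07778316]), 'wrist_torque': array([ 0.03557781, -0.03501836,  0.02135425]), 'grasp_force': 0.0, 'opening': 1.0019415094411972}
18.700000000000003
scene [[475.10764340971815, 0.0, 310.13114778924995], [0.0, 475.10764340971815, 198.80324892378027], [0.0, 0.0, 1.0]] [0.04346735 0.         0.         0.         0.        ] [[0.615, 0.588, -0.525, -110.468], [-0.789, 0.46, -0.408, -518.711], [0.002, 0.665, 0.747, 990.289], [0.0, 0.0, 0.0, 1.0]]
top [[431.80865931188106, 0.0, 319.8836580456346], [0.0, 431.80865931188106, 200.7750074802509], [0.0, 0.0, 1.0]] [-0.09457452  0.          0.          0.          0.        ] [[0.022, 0.997, -0.076, 444.13], [-1.0, 0.022, -0.002, -14.107], [-0.0, 0.076, 0.997, 1285.643], [0.0, 0.0, 0.0, 1.0]]
```

View pics/a.png

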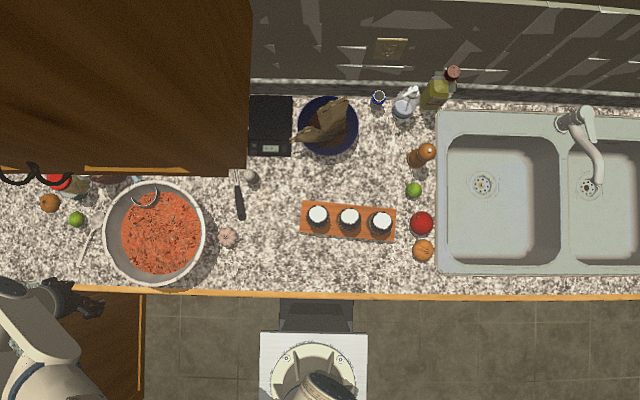

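View pics/b.png

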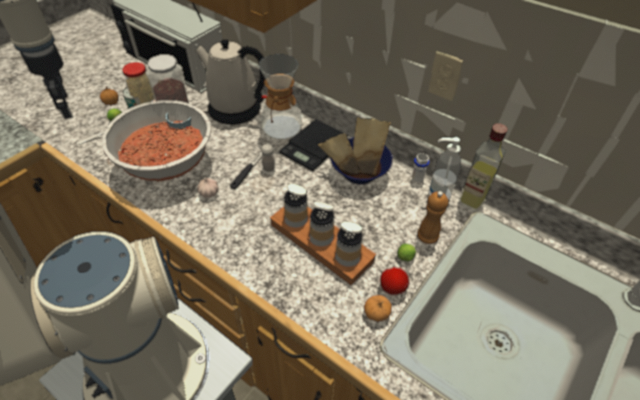

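Top view: the holder spans pixels (301,202)–(396,240), with white caps at about (318,214), (349,216) and (381,221). The onion, tomato and lime are near column 420, right of the holder. The scene view shows all three caps open. Next I measure positions.

```bash
cat > h.py <<'E'
import cv2,numpy as np
def cloud(f):
    h,w=f["range_z"].shape
    u,v=np.meshgrid(np.arange(w),np.arange(h))
    p=cv2.undistortPoints(np.stack([u,v],-1).reshape(-1,1,2).astype(np.float64),np.array(f["K"]),np.array(f["D"])).reshape(h,w,2)
    z=f["range_z"].astype(float)
    c=np.stack([p[...,0]*z,-p[...,1]*z,-z,np.ones_like(z)],-1)
    P=(c@np.array(f["world_from_camera"]).T)[...,:3]; P[z==0]=np.nan
    return P
E
python3 - <<'E'
import pickle,numpy as np,cv2
from h import cloud
F=pickle.load(open("f.pkl","rb"))
for n in F:
    P=cloud(F[n]);img=F[n]["img"].astype(int);hsv=cv2.cvtColor(F[n]["img"],cv2.COLOR_RGB2HSV)
    X,Y,Z=P[...,0],P[...,1],P[...,2]
    reg=(X>300)&(X<600)&(Y>-260)&(Y<80)
    tb=reg&(Z<12)&(Z>-12);print(n,"table z",np.median(Z[tb]))
    m=reg&(abs(Z-34)<6)&(hsv[...,1]>100)&(Y>-220)
    m=cv2.morphologyEx(m.astype(np.uint8),cv2.MORPH_OPEN,np.ones((2,2)))>0
    k,l,st,c=cv2.connectedComponentsWithStats(cv2.dilate(m.astype(np.uint8),np.ones((3,3))))
    b=1+st[1:,4].argmax(); m&=(l==b)
    q=P[m];print("holder",m.sum(),np.median(q[:,2]),cv2.minAreaRect(q[:,:2].astype(np.float32)))
    t=reg&(Z>108)&(Z<190)&(img.min(-1)>110)&(Y>-230)
    k,l,st,c=cv2.connectedComponentsWithStats(t.astype(np.uint8))
    for i in range(1,k):
        if st[i,4]<25: continue
        q=P[l==i];(cx,cy),rad=cv2.minEnclosingCircle(q[:,:2].astype(np.float32))
        A=np.c_[q,np.ones(len(q))];nrm=np.linalg.svd(q-q.mean(0))[2][2]
        print("cap",c[i].round(),st[i,4],q.mean(0).round(1),q.min(0).round(),q.max(0).round(),"r",round(rad,1),"n",(nrm*np.sign(nrm[2])).round(2))
    o=reg|((X>250)&(X<800)&(Y<450)&(Y>-350))
    t=o&(Z>25)&(Z<200)
    k,l,st,c=cv2.connectedComponentsWithStats(t.astype(np.uint8))
    for i in range(1,k):
        if st[i,4]<40: continue
        q=P[l==i];print("obj",c[i].round(),q.min(0).round(),q.max(0).round())
E
```

```text
scene table z 0.6996522894905866
holder 1149 nan ((481.44561767578125, -91.04998779296875), (262.7683410644531, 92.75245666503906), 85.37737274169922)
cap [297. 190.] 166 [493.5  -7.9 136.9] [473. -32. 113.] [519.  23. 151.] r 28.4 n [0.57 0.   0.82]
cap [323. 206.] 113 [487.  -93.6 143.7] [ 471. -114.  116.] [514. -69. 156.] r 23.2 n [0.6  0.22 0.77]
cap [351. 227.] 171 [ 477.7 -179.7  139.7] [ 459. -202.  114.] [ 502. -152.  151.] r 25.4 n [0.48 0.16 0.86]
obj [258.  98.] [668. 215.  25.] [800. 450. 200.]
obj [274.  71.] [752. 297. 174.] [800. 329. 200.]
obj [173. 153.] [287. 297.  46.] [580. 450. 127.]
obj [360. 151.] [ 665. -117.   25.] [800. 136. 196.]
obj [308. 133.] [749. 156.  25.] [800. 202.  29.]
obj [268. 156.] [581. 169.  25.] [619. 207.  93.]
obj [436. 202.] [ 644. -323.   25.] [ 800. -228.  172.]
obj [207. 186.] [395. 229.  25.] [451. 285.  65.]
obj [323. 232.] [ 425. -234.   25.] [537.  49. 156.]
obj [406. 251.] [ 553. -309.   25.] [ 593. -265.   48.]
obj [394. 281.] [ 444. -343.   25.] [ 511. -274.   71.]
obj [378. 308.] [ 368. -345.   25.] [ 430. -285.   68.]
top tab
[... 290 characters left out ...]
-116.  109.] [514. -69. 159.] r 25.6 n [0.63 0.11 0.77]
cap [382. 220.] 242 [ 482.9 -177.6  137.3] [ 460. -206.  114.] [ 506. -154.  154.] r 26.1 n [0.5  0.13 0.85]
obj [327. 128.] [ 669. -117.   25.] [800.  93. 199.]
obj [406. 111.] [ 791. -273.   25.] [ 800. -230.  145.]
obj [423. 155.] [ 646. -320.   26.] [ 697. -271.  173.]
obj [251. 176.] [584. 168.  28.] [626. 208.  93.]
obj [177. 233.] [290. 298.  57.] [581. 450. 127.]
obj [414. 189.] [ 556. -308.   25.] [ 601. -264.   50.]
obj [347. 220.] [ 429. -234.   26.] [541.  48. 159.]
obj [421. 222.] [ 449. -340.   29.] [ 515. -273.   72.]
obj [227. 237.] [401. 228.  25.] [457. 286.  62.]
obj [423. 250.] [ 370. -345.   26.] [ 434. -283.   72.]
```

```bash
cat >> h.py <<'E'
from scipy.spatial.transform import Rotation as Ro
def to(x,y,z,yaw=None,s=None):
    from rig import r
    s=s or r.sense();R=Ro.from_euler("xyz",s["tcp_rot"])
    d=R.inv().apply(np.array([x,y,z])-s["eef_pos"])/1000
    T=Ro.from_euler("xyz",[180,0,85.5 if yaw is None else yaw],degrees=True)
    return (R.inv()*T).as_rotvec(degrees=True).round(2),d.round(4)
E
python3 - <<'E'
from h import *;import pickle
for y,p in (("start",(281,300,240)),("left",(489.4,-6,200))): print(y,to(*p))
P=cloud(pickle.load(open("f.pkl","rb"))["top"])
print("cabinet",P[165,100:250:30].round())
E
```

```text
start (array([-6.000e-02,  4.000e-02,  6.776e+01]), array([-0.1159, -0.2302, -0.0091]))
left (array([-6.000e-02,  4.000e-02,  6.776e+01]), array([-0.4397, -0.4097,  0.0312]))
cabinet [[548. 354. 595.]
 [548. 298. 603.]
 [548. 246. 606.]
 [544. 187. 636.]
 [557. 159. 560.]]
```

```bash
python3 -m creep '0 0 8 -0.044 -0.041 0 255; 0 0 16 -0.088 -0.082 0 255; 0 0 24 -0.132 -0.123 0 255; 0 0 32 -0.176 -0.164 0 255; 0 0 40 -0.220 -0.205 0 255; 0 0 48 -0.264 -0.246 0 255; 0 0 56 -0.308 -0.287 0 255; 0 0 64 -0.352 -0.328 0 255' 40; python3 -c "
from h import *
print(to(489.4,-6,200))"
```

```text
clock: 1.1
eef_pos: [448.2, 104.9, 231.3]
tcp_rot: [3.141, -0.0, 1.553]
contact_force: [1.6, 1.6, 0.1]
opening: -0.002
grasp_force: 0.0
(array([ 0.01, -0.  ,  3.5 ]), array([-0.1102,  0.0431,  0.0313]))
```

```bash
python3 -m creep '0 0 1.7 -0.055 0.0215 0.010 255; 0 0 3.5 -0.110 0.043 0.031 255; 0 0 3.5 -0.110 0.043 0.031 255; 0 0 3.5 -0.110 0.043 0.031 255'; python3 - <<'E'
from h import *;from rig import r
print(r.sense()["contact_force"],to(489.4,-6,200))
f=r.grab_frame("wrist");cv2.imwrite("pics/w.png",f["img"][:,:,::-1])
E
```

```text
clock: 1.6
eef_pos: [489.2, -3.7, 200.0]
tcp_rot: [-3.14, -0.0, 1.496]
contact_force: [-0.2, 0.3, -0.1]
opening: -0.0
grasp_force: 0.0
[-0.2432705   0.26049579 -0.10424561] (array([-0.06, -0.01,  0.2 ]), array([-0.0023,  0.0004,  0.    ]))
```

View pics/w.png

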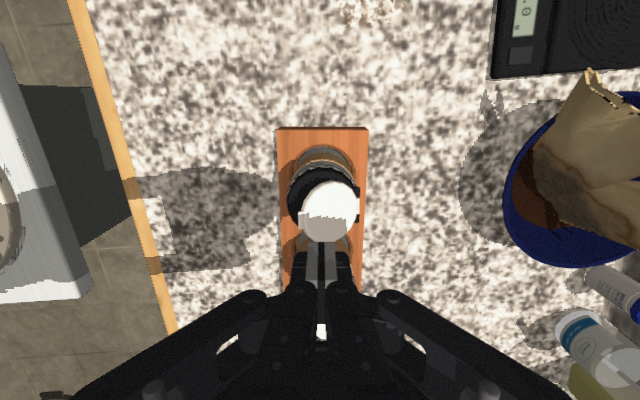

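The wrist view shows the left tin at (323,195). The shut fingers at (323,290) line up with the holder's centre line, whose edges are at columns 276 and 369. I press the left cap now.

```bash
python3 -m creep '0 0 0 -0.002 0 0.03 255; 0 0 0 -0.002 0 0.045 255; 0 0 0 -0.002 0 0.055 255; 0 0 0 -0.002 0 0.065 255; 0 0 0 -0.002 0 0.072 255; 0 0 0 -0.002 0 0.074 255; 0 0 0 -0.002 0 0.075 255; 0 0 0 -0.002 0 0.075 255'
```

```text
clock: 2.65
eef_pos: [489.6, -5.8, 125.5]
tcp_rot: [3.141, -0.0, 1.497]
contact_force: [-0.4, 0.2, 0.2]
opening: 0.001
grasp_force: 0.0
```

```bash
python3 -m creep '0 0 0 0 0 0.001 255; 0 0 0 0 0 0.002 255; 0 0 0 0 0 0.003 255; 0 0 0 0 0 0.003 255'
```

```text
clock: 3.15
eef_pos: [489.9, -5.8, 123.3]
tcp_rot: [3.141, -0.0, 1.497]
contact_force: [-3.6, -0.9, 13.0]
opening: -0.002
grasp_force: 6.5
```

Contact at z = 123.3 with 13 N matches the shut height of 123.5. Next, the middle and right caps.

```bash
python3 -m creep '0 0 0 0 0 -0.030 255; 0 0 0 0 0 -0.060 255; 0 0 0 -0.044 0 -0.060 255; 0 0 0 -0.088 0 -0.060 255; 0 0 0 -0.088 0 -0.060 255; 0 0 0 -0.088 0 -0.030 255; 0 0 0 -0.088 0 -0.018 255; 0 0 0 -0.088 0 -0.010 255' && python3 -m creep '0 0 0 0 0 0.005 255; 0 0 0 0 0 0.007 255; 0 0 0 0 0 0.009 255; 0 0 0 0 0 0.010 255; 0 0 0 0 0 0.010 255'
```

```text
clock: 4.15
eef_pos: [482.8, -92.9, 131.7]
tcp_rot: [-3.141, -0.0, 1.497]
contact_force: [-0.0, -0.3, -0.4]
opening: -0.001
grasp_force: 0.1
clock: 4.78
eef_pos: [483.5, -93.6, 123.4]
tcp_rot: [3.14, 0.0, 1.497]
contact_force: [-2.2, 0.7, 9.9]
opening: -0.002
grasp_force: 5.0
```

```bash
python3 -m creep '0 0 0 0 0 -0.030 255; 0 0 0 0 0 -0.060 255; 0 0 0 -0.044 0 -0.060 255; 0 0 0 -0.088 0 -0.060 255; 0 0 0 -0.088 0 -0.060 255; 0 0 0 -0.088 0 -0.030 255; 0 0 0 -0.088 0 -0.018 255; 0 0 0 -0.088 0 -0.010 255' && python3 -m creep '0 0 0 0 0 0.005 255; 0 0 0 0 0 0.007 255; 0 0 0 0 0 0.009 255; 0 0 0 0 0 0.0105 255; 0 0 0 0 0 0.0105 255'
```

```text
clock: 5.78
eef_pos: [476.3, -180.7, 131.9]
tcp_rot: [-3.141, -0.0, 1.497]
contact_force: [-0.3, 0.0, 0.1]
opening: 0.005
grasp_force: 0.1
clock: 6.4
eef_pos: [477.1, -181.5, 123.3]
tcp_rot: [3.14, 0.0, 1.497]
contact_force: [-3.8, 1.7, 14.7]
opening: 0.003
grasp_force: 7.3
```

```bash
python3 -m creep '0 0 0 0 0 -0.050 255; 0 0 0 0.030 0 -0.090 0; 0 0 0 0.090 0 -0.090 0; 0 0 0 0.150 0 -0.090 0; 0 0 0 0.196 0 -0.090 0; 0 0 0 0.196 0 -0.090 0; 0 0 0 0.196 0 -0.090 0'; python3 - <<'E'
from h import *;from rig import r
print(to(489.4,-6,200))
f=r.grab_frame("scene");P=cloud(f);img=f["img"].astype(int);X,Y,Z=[P[...,i] for i in range(3)]
cv2.imwrite("pics/s2.png",cv2.resize(f["img"][150:310,240:420,::-1],None,fx=3,fy=3,interpolation=2))
f=r.grab_frame("wrist");P=cloud(f);img=f["img"].astype(int);X,Y,Z=[P[...,i] for i in range(3)]
t=(Z>105)&(Z<170)&(X>440)&(X<540)&(Y>-230)&(Y<40)&(img.min(-1)>100)
k,l,st,c=cv2.connectedComponentsWithStats(t.astype(np.uint8))
for i in range(1,k):
    if st[i,4]>60:
        q=P[l==i];print(st[i,4],q.mean(0).round(1),q.min(0).round(1),q.max(0).round(1),cv2.minEnclosingCircle(q[:,:2].astype(np.float32)))
m=(abs(Z-34)<4)&(X>400)&(X<560)&(Y<70);q=P[m];print("holder",cv2.minAreaRect(q[:,:2].astype(np.float32)),q[:,1].max())
E
```

```text
clock: 7.28
eef_pos: [490.9, 14.1, 211.9]
tcp_rot: [3.141, 0.0, 1.498]
contact_force: [0.6, -0.0, -0.1]
opening: 1.003
grasp_force: 0.0
(array([0.02, 0.02, 0.31]), array([-0.0201, -0.0001,  0.0119]))
2534 [489.1  -3.9 123.1] [461.3 -33.3 105.6] [518.4  18.9 125.4] ((489.8174743652344, -6.509937286376953), 28.609130859375)
1946 [483.4 -90.6 123. ] [ 455.7 -116.8  111.5] [512.  -68.3 125.2] ((483.8370056152344, -94.41452026367188), 28.20389747619629)
holder ((481.36248779296875, -92.63919067382812), (275.6234130859375, 94.1042251586914), 85.53433227539062) 47.94339035146533
```

View pics/s2.png

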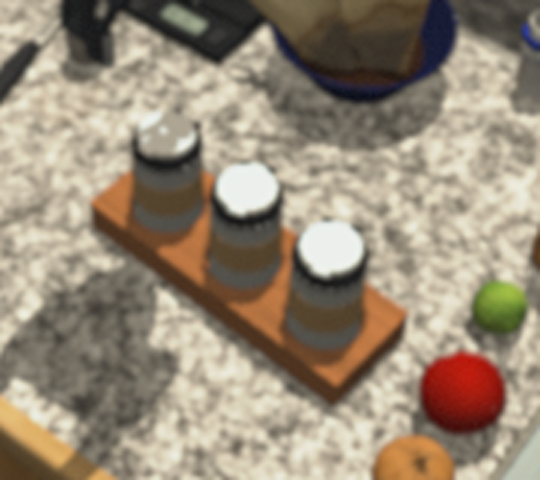

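The crop shows all three caps flat at (167,135), (247,190) and (330,248). Their measured tops are at z ≈ 123–125, so they are shut. I go down over the left tin next.

```bash
python3 -m creep '0 0 0.3 -0.0195 -0.0004 0.01 0; 0 0 0.3 -0.0195 -0.0004 0.04 0; 0 0 0.3 -0.0195 -0.0004 0.075 0; 0 0 0.3 -0.0195 -0.0004 0.10 0; 0 0 0.3 -0.0195 -0.0004 0.125 0; 0 0 0.3 -0.0195 -0.0004 0.145 0; 0 0 0.3 -0.0195 -0.0004 0.152 0; 0 0 0.3 -0.0195 -0.0004 0.152 0' 45 && python3 -m creep '0 0 0 0 0 0 90; 0 0 0 0 0 0 130; 0 0 0 0 0 0 180; 0 0 0 0 0 0 255; 0 0 0 0 0 0 255; 0 0 0 0 0 0 255'
```

```text
clock: 8.38
eef_pos: [489.0, -5.8, 59.7]
tcp_rot: [-3.141, 0.0, 1.49]
contact_force: [0.4, 0.2, 0.3]
opening: 0.999
grasp_force: 0.0
clock: 9.12
eef_pos: [489.8, -5.3, 60.8]
tcp_rot: [3.14, 0.0, 1.492]
contact_force: [-0.1, -1.1, 5.8]
opening: 0.678
grasp_force: 47.9
```

```bash
python3 -m creep '0 0 0 0 0 -0.006 255; 0 0 0 0 0 -0.018 255; 0 0 0 0 0 -0.040 255; 0 0 0 0 0 -0.070 255; 0 0 0 0 0 -0.1 255; 0 0 0 0 0 -0.118 255; 0 0 0 0 0 -0.125 255; 0 0 0 0 0 -0.125 255'; python3 -m creep '0 0 0 0 0 0 255; 0 0 0 0 0 0 255; 0 0 0 0 0 0 255; 0 0 0 0 0 0 255'; for i in 1 2 3; do python3 -m creep '0 0 0 0 0 0 255' | grep contact; done; python3 - <<'E'
from rig import r;import cv2
s=r.sense();print(s["contact_force"],s["joint_efforts"],s["opening"])
f=r.grab_frame("scene");cv2.imwrite("pics/s3.png",cv2.resize(f["img"][120:310,240:420,::-1],None,fx=3,fy=3,interpolation=2))
E
```

```text
clock: 10.12
eef_pos: [489.0, -5.2, 185.1]
tcp_rot: [3.141, -0.0, 1.491]
contact_force: [0.7, -0.2, -3.6]
opening: 0.677
grasp_force: 49.3
clock: 10.62
eef_pos: [488.9, -5.2, 184.5]
tcp_rot: [-3.141, 0.0, 1.491]
contact_force: [0.2, 0.5, -2.8]
opening: 0.679
grasp_force: 49.3
contact_force: [0.1, -0.2, -3.8]
contact_force: [0.1, 1.0, -3.5]
contact_force: [-0.3, 0.5, -2.7]
[-0.2888143   0.52736418 -2.73092612] [ 4.43077170e-04 -4.65383577e+01 -3.13741815e+01  1.06726839e-03
  1.02015074e-04 -4.12944030e-05] 0.6778651637261083
```

View pics/s3.png

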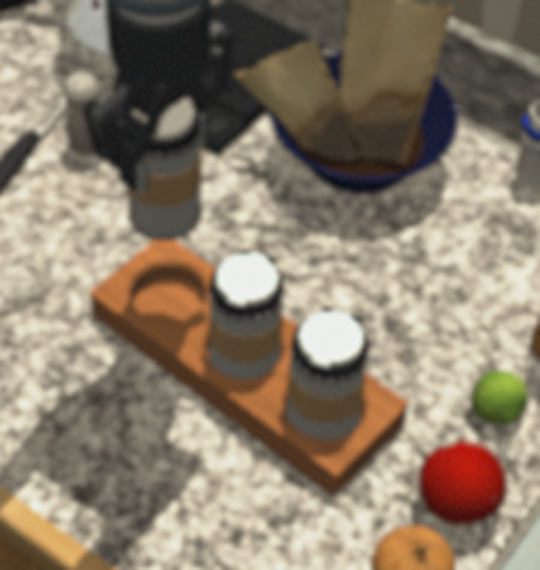

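The left tin is lifted and upright, with its base at (165,225) in the crop and pocket 0 empty. It weighs about 3.2 N. I put it back.

```bash
python3 -m creep '0 0 0 0 0 0.03 255; 0 0 0 0 0 0.065 255; 0 0 0 0 0 0.09 255; 0 0 0 0 0 0.10 255; 0 0 0 0 0 0.11 255; 0 0 0 0 0 0.118 255; 0 0 0 0 0 0.123 255; 0 0 0 0 0 0.1245 255'; python3 -m creep '0 0 0 0 0 0 255; 0 0 0 0 0 0.0005 255'
```

```text
clock: 12.05
eef_pos: [489.2, -5.2, 60.7]
tcp_rot: [-3.142, -0.0, 1.491]
contact_force: [-3.9, -0.1, 17.2]
opening: 0.678
grasp_force: 52.9
clock: 12.3
eef_pos: [489.2, -5.2, 60.7]
tcp_rot: [3.141, -0.0, 1.491]
contact_force: [-4.4, -0.5, 16.5]
opening: 0.677
grasp_force: 52.8
```

```bash
python3 -m creep '0 0 0 0 0 -0.001 0; 0 0 0 0 0 -0.001 0; 0 0 0 0 0 -0.001 0; 0 0 0 0 0 -0.001 0; 0 0 0 0 0 -0.03 0; 0 0 0 0 0 -0.08 0; 0 0 0 0 0 -0.13 0; 0 0 0 0 0 -0.13 0'; python3 -m creep '0 0 0 -0.044 0 0 0; 0 0 0 -0.088 0 0 0; 0 0 0 -0.088 0 0 0'; python3 - <<'E'
from h import *;from rig import r
print(to(482.2,-93,60),r.sense()["contact_force"])
f=r.grab_frame("wrist");P=cloud(f);img=f["img"].astype(int);X,Y,Z=[P[...,i] for i in range(3)]
t=(Z>105)&(Z<170)&(X>440)&(X<540)&(Y>-230)&(Y<40)&(img.min(-1)>100)
k,l,st,c=cv2.connectedComponentsWithStats(t.astype(np.uint8))
for i in range(1,k):
    if st[i,4]>60:
        q=P[l==i];print(st[i,4],q.mean(0).round(1),q.min(0).round(1),q.max(0).round(1),cv2.minEnclosingCircle(q[:,:2].astype(np.float32)))
E
```

```text
clock: 13.3
eef_pos: [491.6, -5.2, 193.4]
tcp_rot: [3.134, -0.0, 1.492]
contact_force: [-1.0, -0.3, -0.3]
opening: 1.0
grasp_force: 0.0
clock: 13.68
eef_pos: [481.2, -94.9, 188.7]
tcp_rot: [-3.14, 0.0, 1.489]
contact_force: [0.1, 0.5, 0.1]
opening: 1.004
grasp_force: 0.0
(array([-0.09,  0.02, -0.21]), array([0.002 , 0.001 , 0.1287])) [0.14615947 0.45145967 0.07152285]
4892 [488.6  -4.7 123.1] [461.1 -29.6 114.2] [516.2  18.7 126.7] ((488.6976013183594, -5.49971866607666), 28.1840763092041)
3265 [483.2 -91.5 123.1] [ 455.3 -116.3  105.5] [512.5 -69.  125.7] ((483.9031066894531, -94.33175659179688), 28.68519401550293)
2404 [ 475.4 -177.2  123. ] [ 445.3 -202.6  112.7] [ 503.6 -155.   125.6] ((474.44854736328125, -180.7224578857422), 29.24002456665039)
```

Left tin is seated and shut. Middle next.

```bash
python3 -m creep '0 0 0 0.001 0.001 0.01 0; 0 0 0 0.001 0.001 0.04 0; 0 0 0 0.001 0.001 0.07 0; 0 0 0 0.001 0.001 0.095 0; 0 0 0 0.001 0.001 0.115 0; 0 0 0 0.001 0.001 0.125 0; 0 0 0 0.001 0.001 0.1285 0; 0 0 0 0.001 0.001 0.1285 0' 45 && python3 -m creep '0 0 0 0 0 0 90; 0 0 0 0 0 0 130; 0 0 0 0 0 0 180; 0 0 0 0 0 0 255; 0 0 0 0 0 0 255; 0 0 0 0 0 0 255'
```

```text
clock: 14.72
eef_pos: [483.4, -91.8, 61.4]
tcp_rot: [3.141, -0.0, 1.492]
contact_force: [-0.8, -0.3, -0.1]
opening: 1.002
grasp_force: 0.0
clock: 15.48
eef_pos: [483.8, -92.1, 62.2]
tcp_rot: [3.14, 0.0, 1.491]
contact_force: [-1.3, 0.5, 6.2]
opening: 0.698
grasp_force: 47.0
```

```bash
python3 -m creep '0 0 0 0 0 -0.006 255; 0 0 0 0 0 -0.018 255; 0 0 0 0 0 -0.040 255; 0 0 0 0 0 -0.070 255; 0 0 0 0 0 -0.1 255; 0 0 0 0 0 -0.118 255; 0 0 0 0 0 -0.125 255; 0 0 0 0 0 -0.125 255'; python3 -m creep '0 0 0 0 0 0 255; 0 0 0 0 0 0 255; 0 0 0 0 0 0 255; 0 0 0 0 0 0 255'; for i in 1 2 3; do python3 -m creep '0 0 0 0 0 0 255' | grep contact; done; python3 - <<'E'
from rig import r;import cv2
s=r.sense();print(s["contact_force"],s["joint_efforts"],s["opening"])
f=r.grab_frame("scene");cv2.imwrite("pics/s4.png",cv2.resize(f["img"][120:310,240:420,::-1],None,fx=3,fy=3,interpolation=2))
E
```

```text
clock: 16.48
eef_pos: [483.2, -92.0, 186.7]
tcp_rot: [3.141, 0.0, 1.491]
contact_force: [-1.4, -0.7, -2.2]
opening: 0.702
grasp_force: 49.0
clock: 16.98
eef_pos: [483.1, -92.0, 186.0]
tcp_rot: [-3.141, -0.0, 1.491]
contact_force: [-0.6, 1.1, -1.8]
opening: 0.7
grasp_force: 49.0
contact_force: [-0.0, -0.8, -2.3]
contact_force: [0.6, 0.2, -2.3]
contact_force: [-0.2, -0.6, -1.2]
[-0.18735056 -0.57672083 -1.18034688] [-3.87537593e-04 -4.62216926e+01 -3.10253227e+01 -1.07155800e-03
 -2.31559570e-04  2.63894003e-05] 0.698822955024241
```

View pics/s4.png

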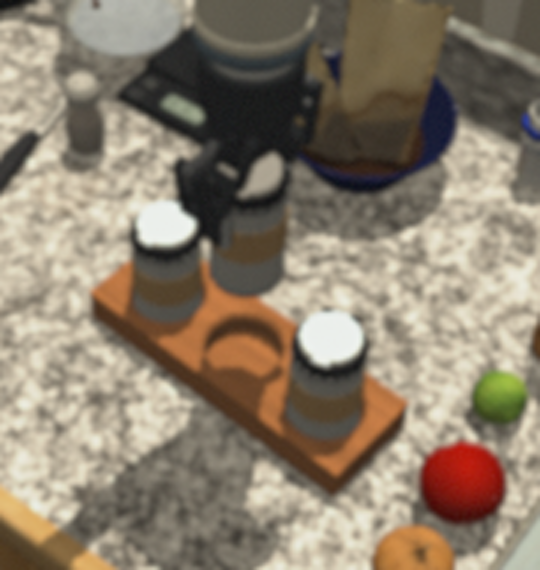

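The middle tin is up and upright, with its base at (248,285), at about 2 N, so lighter than the left. I put it back.

```bash
python3 -m creep '0 0 0 0 0 0.03 255; 0 0 0 0 0 0.065 255; 0 0 0 0 0 0.09 255; 0 0 0 0 0 0.10 255; 0 0 0 0 0 0.11 255; 0 0 0 0 0 0.118 255; 0 0 0 0 0 0.123 255; 0 0 0 0 0 0.1245 255'; python3 -m creep '0 0 0 0 0 0 255; 0 0 0 0 0 0 255'
```

```text
clock: 18.4
eef_pos: [483.3, -92.0, 62.1]
tcp_rot: [3.141, 0.0, 1.492]
contact_force: [-3.3, 1.6, 16.2]
opening: 0.7
grasp_force: 50.5
clock: 18.65
eef_pos: [483.3, -92.0, 62.2]
tcp_rot: [3.141, 0.0, 1.491]
contact_force: [-1.1, -0.1, 4.3]
opening: 0.701
grasp_force: 49.6
```

```bash
python3 -m creep '0 0 0 0 0 -0.001 0; 0 0 0 0 0 -0.001 0; 0 0 0 0 0 -0.001 0; 0 0 0 0 0 -0.001 0; 0 0 0 0 0 -0.03 0; 0 0 0 0 0 -0.08 0; 0 0 0 0 0 -0.13 0; 0 0 0 0 0 -0.13 0'; python3 -m creep '0 0 0 -0.044 0 0 0; 0 0 0 -0.088 0 0 0; 0 0 0 -0.088 0 0 0; 0 0 0 -0.088 0 0 0'; cat > caps.py <<'E'
from h import *;from rig import r
f=r.grab_frame("wrist");P=cloud(f);img=f["img"].astype(int);X,Y,Z=[P[...,i] for i in range(3)]
t=(Z>105)&(Z<170)&(X>440)&(X<540)&(Y>-230)&(Y<40)&(img.min(-1)>100)
k,l,st,c=cv2.connectedComponentsWithStats(t.astype(np.uint8))
for i in range(1,k):
    if st[i,4]>60:
        q=P[l==i];print(st[i,4],q.mean(0).round(1),q.min(0).round(1),q.max(0).round(1),cv2.minEnclosingCircle(q[:,:2].astype(np.float32)))
E
python3 - <<'E'
from h import *
print(to(475,-180.8,60))
import caps
E
```

```text
clock: 19.65
eef_pos: [485.7, -92.5, 195.5]
tcp_rot: [3.134, 0.001, 1.491]
contact_force: [0.1, -0.4, -0.3]
opening: 1.0
grasp_force: 0.0
clock: 20.15
eef_pos: [475.6, -179.4, 190.8]
tcp_rot: [-3.14, -0.001, 1.491]
contact_force: [0.8, 0.8, -0.2]
opening: 1.0
grasp_force: 0.0
(array([-0.09, -0.04, -0.1 ]), array([-0.0016, -0.0002,  0.1308]))
4702 [482.6 -92.4 123. ] [ 455.1 -117.5  106.2] [511.  -68.6 125.9] ((483.6571350097656, -93.15463256835938), 28.778703689575195)
3188 [ 475.2 -178.   123.1] [ 447.5 -203.1  106.5] [ 504.4 -155.5  125.8] ((475.9581298828125, -181.57394409179688), 28.56597137451172)
```

```bash
python3 -m creep '0 0 0 -0.0015 0 0.01 0; 0 0 0 -0.0015 0 0.04 0; 0 0 0 -0.0015 0 0.07 0; 0 0 0 -0.0015 0 0.095 0; 0 0 0 -0.0015 0 0.115 0; 0 0 0 -0.0015 0 0.125 0; 0 0 0 -0.0015 0 0.1305 0; 0 0 0 -0.0015 0 0.1305 0' 45 && python3 -m creep '0 0 0 0 0 0 90; 0 0 0 0 0 0 130; 0 0 0 0 0 0 180; 0 0 0 0 0 0 255; 0 0 0 0 0 0 255; 0 0 0 0 0 0 255'
```

```text
clock: 21.2
eef_pos: [476.2, -181.1, 61.3]
tcp_rot: [3.142, 0.0, 1.492]
contact_force: [0.9, -0.0, 0.1]
opening: 1.0
grasp_force: 0.0
clock: 21.95
eef_pos: [476.3, -181.4, 62.2]
tcp_rot: [3.141, 0.0, 1.491]
contact_force: [-3.6, -0.6, 5.2]
opening: 0.702
grasp_force: 47.6
```

```bash
python3 -m creep '0 0 0 0 0 -0.006 255; 0 0 0 0 0 -0.018 255; 0 0 0 0 0 -0.040 255; 0 0 0 0 0 -0.070 255; 0 0 0 0 0 -0.1 255; 0 0 0 0 0 -0.118 255; 0 0 0 0 0 -0.125 255; 0 0 0 0 0 -0.125 255'; python3 -m creep '0 0 0 0 0 0 255; 0 0 0 0 0 0 255; 0 0 0 0 0 0 255; 0 0 0 0 0 0 255'; for i in 1 2 3; do python3 -m creep '0 0 0 0 0 0 255' | grep contact; done; python3 - <<'E'
from rig import r;import cv2
s=r.sense();print(s["contact_force"],s["joint_efforts"],s["opening"])
f=r.grab_frame("scene");cv2.imwrite("pics/s5.png",cv2.resize(f["img"][120:310,240:420,::-1],None,fx=3,fy=3,interpolation=2))
E
```

```text
clock: 22.95
eef_pos: [476.0, -181.2, 186.5]
tcp_rot: [3.141, 0.0, 1.491]
contact_force: [0.5, 0.1, -4.8]
opening: 0.703
grasp_force: 50.3
clock: 23.45
eef_pos: [476.0, -181.2, 186.0]
tcp_rot: [-3.141, -0.0, 1.491]
contact_force: [-0.3, -0.9, -4.5]
opening: 0.703
grasp_force: 50.3
contact_force: [-0.8, -0.9, -5.1]
contact_force: [0.5, 0.1, -5.4]
contact_force: [0.4, 0.0, -5.3]
[ 0.3729314   0.03233842 -5.32423006] [ 5.23854815e-04 -5.00391340e+01 -3.24316514e+01  8.14207946e-03
  4.01197613e-03  1.09272642e-05] 0.6989204080302817
```

View pics/s5.png

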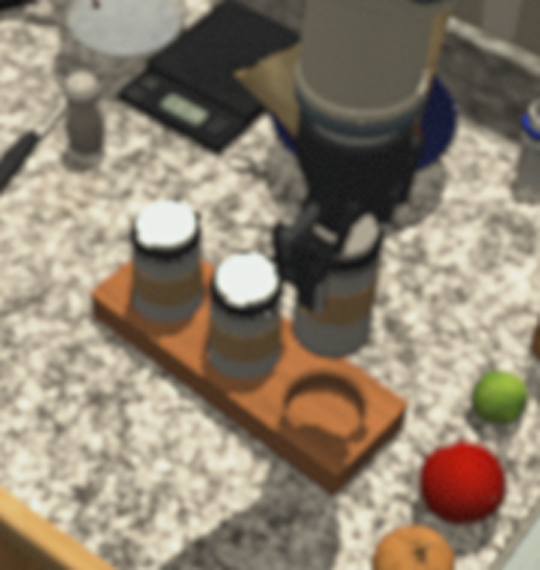

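The right tin is the heaviest at about 5.1 N (left 3.2, middle 2.0). It is up and upright, with its base at (332,345), and the other two stand shut in the holder. I check underside and tilt, then hand in.

```bash
python3 - <<'E'
from h import *;from rig import r
f=r.grab_frame("scene");P=cloud(f);X,Y,Z=[P[...,i] for i in range(3)]
m=(X>435)&(X<520)&(Y>-215)&(Y<-148)&(Z>100)&(Z<232);q=P[m];print("underside",np.percentile(q[:,2],[0,2]).round(1))
for a in (140,155,170,185,200,215): 
    s=q[abs(q[:,2]-a)<7];print(a,len(s),s.min(0).round(),s.max(0).round())
img=f["img"].astype(int);w=(X>440)&(X<520)&(Y>-215)&(Y<-148)&(Z>225)&(Z<290)&(img.min(-1)>110);print("white",w.sum(),P[w].min(0).round(),P[w].max(0).round())
print(r.sense()["qvel"].round(3))
E
```

```text
underside [134.  136.9]
140 90 [ 445. -210.  134.] [ 484. -154.  147.]
155 110 [ 446. -210.  148.] [ 488. -157.  162.]
170 89 [ 446. -209.  163.] [ 485. -157.  177.]
185 80 [ 446. -211.  178.] [ 493. -156.  192.]
200 94 [ 435. -211.  193.] [ 519. -175.  207.]
215 101 [ 435. -210.  208.] [ 513. -184.  222.]
white 80 [ 461. -210.  231.] [ 495. -186.  252.]
[-0.     0.001  0.001 -0.    -0.     0.001]
```

```bash
python3 -c "
from rig import r
print(r.sign_off())"
```

```text
the job is handed in; nothing more can be done
None
```

The right tin is the fullest, at about 5.1 N against 3.2 N (left) and 2.0 N (middle). I handed in the job with it gripped upright and shut, its underside about 134 mm above the worktop, and the other two tins shut in their pockets.

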